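# Take the tilt of a mortar specimen with an angle gauge

## Task

Lay the half mortar prism lengthwise on the tilted bed of the specimen rest, centred across it and down against the stop, and let go of it. Then pick up the angle gauge, tilt it until its sole sits flush on the middle of the prism's sloping top face, in line with the prism, and finish while still holding it there, pressed on gently but with clearly more than its own weight. Do not disturb the other things on the bench.

Things in the scene. Friction and masses are not known exactly. Their poses are not given: they have to be found in the camera images.
- specimen: The short half of a broken mortar prism, the only short one: a grey block 80 x 40 x 40 mm (x, y, z), about 0.27 kg, one end face rough. Origin at the centre of its underside; x along its length, z up out of the top face. It starts flat on the bench; grip it across the 40 mm width (y).
- gauge: Angle gauge: a steel sole plate 70 x 34 x 6 mm (x, y, z) with a black housing 56 x 26 x 54 mm upright on its middle, 60 mm high in all, about 0.2 kg. Origin at the centre of the sole's underside; x along its length, z up. It starts upright on the bench; grip the housing across its 26 mm thickness (y).
- rest: Specimen rest, fixed: base plate 170 x 110 x 12 mm with a hinged steel bed 56 mm wide, its low end roughly away from the robot. Origin under the base's centre, on the bench; x horizontal, from the low to the high end; y across. The bed rises along x by 0.24 to 0.52 rad, different each time and not reported: feel or see it. It is stiff and stays put under ordinary pushes; do not adjust it.
- hinge (a point): Middle of the line where the bed's top surface meets the stop, also the bed's hinge axis (along y): 55 mm from the rest's origin towards the low end, 45 mm above the bench. Axes as the rest's (x horizontal). The flat bed runs 105 mm up the slope from here, 28 mm to each side; the stop is a full-width lip just below the line, 12 mm thick, standing 12 mm above the bed and square to it.
- prism_a: Bystander: a full mortar prism 160 x 40 x 40 mm lying flat, origin at the centre of its underside. Leave it alone.
- prism_b: Bystander: a second full prism 160 x 40 x 40 mm lying 10 mm beside prism_a. Leave it alone.
- jar: Bystander: glass jar, 56 mm across, 75 mm high, origin under its centre. Leave it alone.
- brush: Bystander: a small brush lying flat on the bench. Leave it alone.
- platen: Bystander: steel block 50 x 50 x 25 mm, origin under its centre. Leave it alone.
- collar: Bystander: steel collar 44 mm across, 22 mm high, origin under its centre. Leave it alone.
Not all that is in view belongs to the job. What is shaped like the specimen but orange or pink is not meant. Of the things that look like the gauge, the larger one is meant.

How it is judged:
On the way:
1. the half prism lies on the sloped bed against the stop, let go (distance between specimen and hinge between 0.034 and 0.048 m and y of specimen in the frame of hinge between -0.01 and 0.01 m and x of specimen in the frame of hinge above 0.02 m and angle between the y axis of specimen and the y axis of rest, either way round below 0.1 rad and angle between specimen's own z axis and vertical between 0.18 and 0.6 rad and contact force between specimen and rest above 0.8 N and linear speed of specimen below 0.01 m/s and contact force between the fingers and specimen below 0.1 N), for 0.2 s.
At the end, for the whole second after the job is handed in: Half prism let go and still on the bed, within 8 mm of the stop, 10 mm of the middle, 0.10 rad in line. Gauge still gripped and still, flush on its top (0.05 rad), within 18 mm lengthwise, 12 mm sideways of its middle, 0.14 rad in line, pressed on with 4 to 30 N, clear of the rest (all of step 1 and angle between the z axis of gauge and the z axis of specimen, either way round below 0.05 rad and angle between the x axis of gauge and the x axis of specimen, either way round below 0.14 rad and z of gauge in the frame of specimen between 0.037 and 0.0425 m and x of gauge in the frame of specimen between -0.018 and 0.018 m and y of gauge in the frame of specimen between -0.012 and 0.012 m and contact force between gauge and specimen between 4 and 30 N and contact force between the fingers and gauge above 3 N and contact force between gauge and rest below 0.1 N and linear speed of gauge below 0.01 m/s and angular speed of gauge below 0.1 rad/s); the arm keeps its last pose, push and grip.
It fails at once if a bystander was disturbed (moved more than 20 mm) (distance of any of prism_a, prism_b, jar, brush, platen, collar from where it was at the start of the episode above 0.02 m).
It fails at once if the gauge was pressed hard on the prism (over 60 N) (contact force between gauge and specimen above 60 N).
It also fails if it takes over 62 s, if anything falls off the work surface, if the arm or the gripper's body presses on something with over 40 N, if the wrist force passes 120 N, or if a joint passes its speed limit or range.

## Robot

A 7-joint arm with a two-finger parallel gripper is mounted at the origin on the work surface. World frame = base frame: x ahead of the robot, y to its left, z up, the work surface at z = 0. Lengths are in m, angles in rad, forces in N, time in s.
With the tool pointing down it reaches from about 0.425 to 0.925 m from the base axis. Payload 6.8 kg.
Tool frame: the origin (TCP) lies at the very end of the fingers, on their centre line; the grasp point (between the pads) lies 19 mm behind it; z points along the fingers, y is the line along which they close (so a half turn about z gives the same grasp; the last joint's range is limited). The gripper opens to 85 mm and grips with 20 to 120 N. Pads are 22 mm wide; open, the fingers measure 114 mm over their backs; the gripper's body (76 mm by 85 mm) begins 54 mm behind the grasp point. The pads swing forward as they close: fully open they stand 13 mm farther back than shut.
Start: joints at [-1.295, 0.477, 0.022, 1.555, -0.011, 1.109, -0.083], TCP at [0.253, 0.626, 0.231] pointing down, gripper open.
Joint ranges: [-2.96, 2.96], [-0.34, 2.1], [-1.41, 1.46], [0.24, 2.44], [-1.37, 4.51], [0.17, 1.92], [-2.96, 2.96]. Speed limits (rad/s): [2.39, 2.39, 3.14, 3.14, 3.14, 3.14, 3.14].

## Interface

Orientations are given as a unit quaternion [w, x, y, z].
In Python, from station import get_obs, read_camera, hand_in gives the robot as it stands.
- The arm moves only by the tool arm_command, never from a script. Its argument "commands" is one flat list of numbers, 7 for each row, row after row: the shift along the tool's x, y, z in m, then the turn, a rotation vector about the tool's x, y, z in degrees, then the opening, from 0 (shut) to 1 (fully open). In form: [tx, ty, tz, rx, ry, rz, fingers, tx, ty, tz, rx, ry, rz, fingers, ...]. A call has 1 to 8 rows; each row is the pose to reach, as a shift and turn from the pose commanded when the call began, along the tool's axes at that moment; what a row does not reach only later rows make up. A row lasts 1/10 s, in which the tool goes at most 50 mm and 8.59 degrees, less where a joint would pass 70% of its speed; a pose out of reach is approached as far as the arm can. A call with a gripper value outside its range is refused whole. The fingers move at their own pace and stop on an object; "force" is the grip in N (left out, the last holds). Time passes only in rows, so rows that repeat a pose let the fingers close. It gives the time, the measured TCP pose, the force, the opening and the grip force at its end, in the units of the state.
- get_obs(): the state, without advancing time (a new reading comes with each control period).
- read_camera(name): name is "side" or "top" or "wrist"; returns a dict with "img" (480x640x3 uint8, red, green, blue), "camera_matrix" (3x3 intrinsics, pixels), "pose" (4x4, takes a point from camera to world coordinates). Camera axes: x right, y down, z forward; pixel columns grow to the right and rows downward; lengths in m; the calibration is good to about 2 mm. A picture is of the moment at which its call begins. There is no depth.
- hand_in(): hands the job in; it is judged then, once.
The state is a dict: "t": time; "q": joint angles; "joint_vel": joint speeds; "joint_torque": joint torques, N m; "eef_pos": TCP position; "tool_rot": TCP orientation; "contact_force": force on the tool from outside, world axes, zero at the start; "torque": the same for the moment, N m; "gripper_width": opening from 0.0 (shut) to 1.0 (fully open); "grasp_force": force on a finger pad.
Only numpy, scipy, OpenCV 4.12 (cv2) and the standard library are available. Lean on these libraries where they do the work, as an engineer would, in place of code of your own. Each camera call takes 0.05 s, during which the arm holds its last target. There are 200 camera calls.

## Working session

There is one attempt and no reset: what is moved stays moved. The work goes in short steps, Python scripts to look and compute and a tool call to move; the robot and the scene stay as the last step left them, time stands still between calls to the robot, and variables do not carry over. Pictures are saved under pics/ and viewed, at most 10 in all, crops included, and the job is handed in when it is done.

Besides the shell and the picture viewer there is one more tool, called after ">>>" by a JSON object that holds its "name" and its "arguments", one argument or row to a line. arm_command: Moves the arm, as the interface text tells. Its arguments: {"type":"object","properties":{"commands":{"type":"array","items":{"type":"number"}},"force":{"type":"number"}},"required":["commands"]}

```bash
mkdir -p pics; ls
python3 - <<'E'
from station import *
import cv2,pickle
d={}
for n in ["top","side"]:
    c=read_camera(n); d[n]=c
    cv2.imwrite(f"pics/{n}0.png",c["img"][:,:,::-1]); print(n,c["camera_matrix"].tolist(),c["pose"].round(4).tolist())
pickle.dump(d,open("cam0.pkl","wb"))
o=get_obs();print({k:o[k] for k in("t","eef_pos","tool_rot","contact_force","gripper_width")})
E
```

```text
pics
top [[521.3922162276351, 0.0, 325.03326764306144], [0.0, 521.3922162276351, 239.45281329303293], [0.0, 0.0, 1.0]] [[-0.0138, -0.9869, 0.1607, 0.3175], [-0.9998, 0.0111, -0.0178, 0.0336], [0.0158, -0.1609, -0.9868, 1.3422], [0.0, 0.0, 0.0, 1.0]]
side [[489.9986205720329, 0.0, 323.2257759264881], [0.0, 489.9986205720329, 241.6980565766959], [0.0, 0.0, 1.0]] [[-0.686, 0.4055, -0.6042, 1.0914], [0.7276, 0.3921, -0.5629, 0.5455], [0.0086, -0.8258, -0.5639, 0.6105], [0.0, 0.0, 0.0, 1.0]]
{'t': 0.1, 'eef_pos': array([0.2525794 , 0.62539434, 0.23044242]), 'tool_rot': array([-9.64616773e-05,  1.90732821e-01,  9.81641650e-01, -8.08113623e-04]), 'contact_force': array([ 0.30331403, -0.51822619, -0.46570879]), 'gripper_width': 1.0023117191303534}
```

View pics/top0.png

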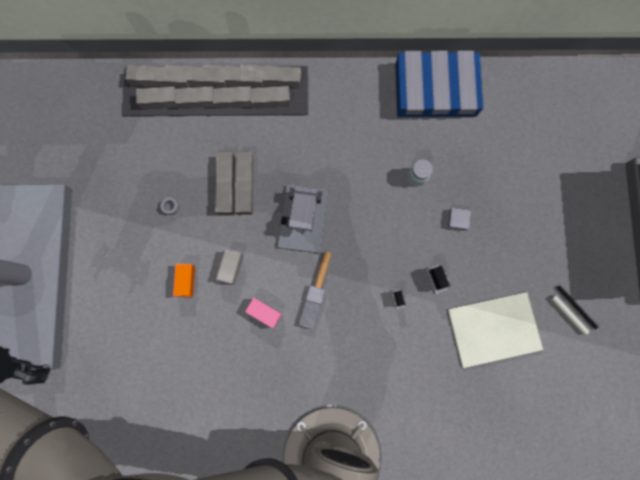

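View pics/side0.png

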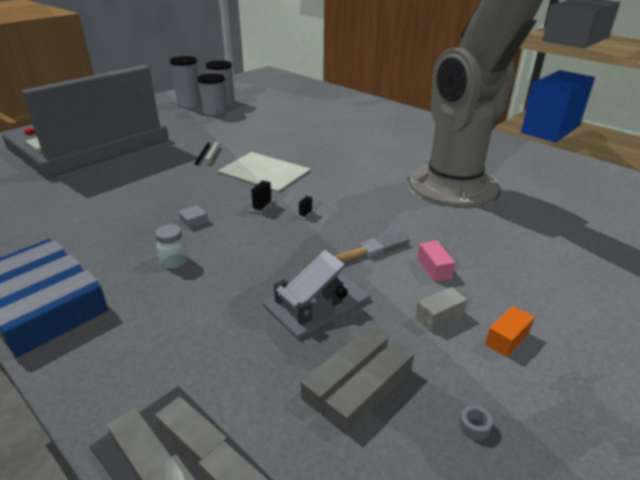

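The top view shows the specimen at about (229,267), the larger gauge at (439,279) and the rest at (302,217), with the bed's low end away from the robot (up in the image). I'll zoom in to get corners.

Run:
```python
import pickle,cv2,numpy as np
d=pickle.load(open("cam0.pkl","rb"))
t=d["top"]["img"][:,:,::-1]; s=d["side"]["img"][:,:,::-1]
def crop(im,x,y,w,h,k):
    c=cv2.resize(im[y:y+h,x:x+w],None,fx=k,fy=k,interpolation=cv2.INTER_CUBIC)
    c=cv2.convertScaleAbs(c,alpha=1.4)
    for i in range(0,w,10):
        cv2.line(c,(i*k,0),(i*k,5),(0,255,255),1); 
        if i%20==0: cv2.putText(c,str(x+i),(i*k,16),0,.35,(0,255,255))
    for j in range(0,h,10):
        cv2.line(c,(0,j*k),(5,j*k),(0,255,255),1)
        if j%20==0: cv2.putText(c,str(y+j),(6,j*k+4),0,.35,(0,255,255))
    return c
C=np.zeros((600,800,3),np.uint8)
a=crop(t,270,175,66,85,6); C[:a.shape[0],:a.shape[1]]=a[:510]
b=crop(s,255,240,130,100,3);C[:300,400:790]=b
e=crop(t,210,242,40,48,6);C[300:588,400:640]=e
f=crop(t,422,258,36,40,4);C[300:460,645:789]=f
cv2.imwrite("pics/z.png",C)
```

```text
(no output)
```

View pics/z.png

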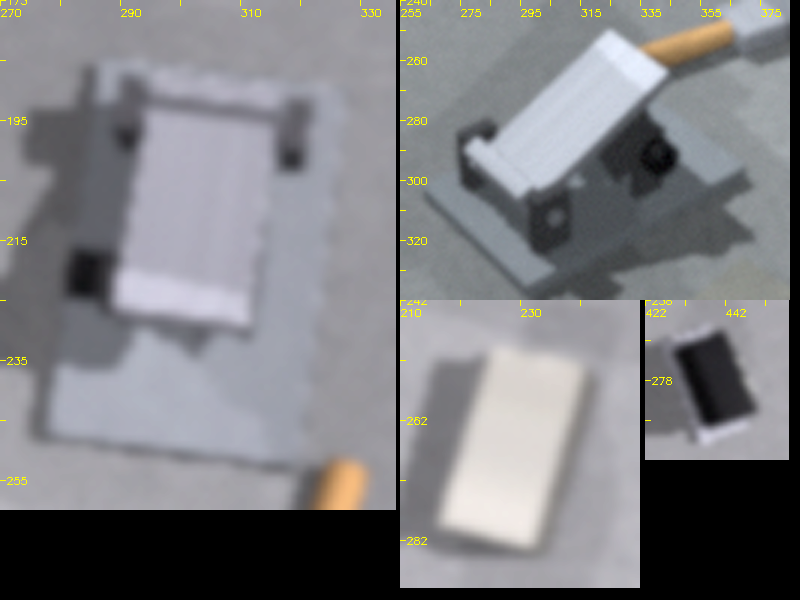

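```bash
cat > h.py <<'E'
import numpy as np,pickle,cv2
from scipy.optimize import least_squares
from scipy.spatial.transform import Rotation as R
def proj(c,P):
    P=np.atleast_2d(P);T=c["pose"];q=(P-T[:3,3])@T[:3,:3];K=c["camera_matrix"]
    return q[:,:2]/q[:,2:]*[K[0,0],K[1,1]]+K[:2,2]
def back(c,uv,z):
    K=c["camera_matrix"];T=c["pose"];uv=np.atleast_2d(uv)
    d=np.c_[(uv-K[:2,2])/K[0,0],np.ones(len(uv))]@T[:3,:3].T
    return T[:3,3]+d*((z-T[2,3])/d[:,2:])
E
python3 - <<'E'
from h import *
d=pickle.load(open("cam0.pkl","rb"));t,s=d["top"],d["side"]
def pts(p,names):
    x,y,a,th,L=p
    X=[]
    for n in names:
        k,u,v=n
        if k=='b': l=[u*.085,v*.055,.012]
        elif k=='e': l=[-.055+L*np.cos(th),v*.028,.045+L*np.sin(th)]
        elif k=='h': l=[-.055,v*.028,.045]
        elif k=='g': l=[u*.085,v*.055,0]
        X.append(l)
    X=np.array(X);return np.c_[X[:,:2]@np.array([[np.cos(a),np.sin(a)],[-np.sin(a),np.cos(a)]])+[x,y],X[:,2]]
# rest x (low->high) points toward robot: yaw~pi; rest +y -> world -y (image right)
T=[(('b',1,-1),(278,247.5)),(('b',1,1),(319.5,252.8)),(('b',-1,1),(327.5,190.8)),(('b',-1,-1),(285.5,185.8)),
(('e',0,-1),(288.7,226.3)),(('e',0,1),(311.3,229.5)),(('h',0,-1),(293.8,193)),(('h',0,1),(315.8,195))]
S=[(('e',0,1),(325,250)),(('e',0,-1),(344.3,264.3)),(('b',1,-1),(371,298)),(('b',-1,-1),(296.7,335)),(('b',-1,1),(264.3,303))]
def f(p,fixL=True):
    return np.r_[(proj(t,pts(p,[n for n,_ in T]))-[u for _,u in T]).ravel(),(proj(s,pts(p,[n for n,_ in S]))-[u for _,u in S]).ravel(),(p[4]-.105)*1000*W]
for W in (0.02,10):
    r=least_squares(f,[.5,.07,np.pi,.4,.105]);print(r.x.round(4),np.degrees(r.x[3]),'\n',r.fun[:-1].reshape(-1,2).round(1).tolist())
p=r.x;print("hinge",pts(p,[('h',0,0)]))
# specimen: top-face corners from crop
uv=np.array([(490,347),(584,360),(535,548),(440,527)])/6.; uv=uv-[400/6,50]+[210,242]
P=back(t,uv,.04);print("spec",P.round(4).tolist(),P.mean(0),[np.linalg.norm(P[i]-P[i-1]).round(4) for i in range(4)])
e=(P[0]+P[1]-P[2]-P[3]);print("yaw",np.degrees(np.arctan2(e[1],e[0])))
# gauge: housing top corners
uv=np.array([(672,347),(722,330),(757,408),(707,432)])/4.;uv=uv-[645/4,75]+[422,258]
P=back(t,uv,.06);print("gauge",P.round(4).tolist(),P.mean(0),[np.linalg.norm(P[i]-P[i-1]).round(4) for i in range(4)])
e=(P[0]+P[1]-P[2]-P[3]);print("yaw",np.degrees(np.arctan2(e[1],e[0])))
E
```

```text
[0.5917 0.0674 2.9992 0.4254 0.1038] 24.375449121586062 
 [[-1.1, -0.3], [-0.3, -0.1], [0.1, -1.7], [0.6, -2.1], [-0.6, -0.5], [-0.5, -0.7], [0.4, -0.1], [0.1, 0.8], [0.3, 0.1], [0.8, 0.2], [0.5, -3.2], [1.4, 0.1], [-1.6, -1.9]]
[0.5921 0.0673 2.9999 0.4248 0.105 ] 24.337462109061633 
 [[-1.1, -0.4], [-0.2, -0.2], [0.1, -1.8], [0.6, -2.2], [-0.6, -0.2], [-0.5, -0.4], [0.4, -0.2], [0.1, 0.6], [0.6, -0.3], [1.1, -0.2], [0.4, -3.2], [1.2, 0.2], [-1.7, -1.8]]
hinge [[0.64655081 0.05956012 0.045     ]]
spec [[0.506, 0.262, 0.04], [0.5, 0.2226, 0.04], [0.4215, 0.2419, 0.04], [0.4307, 0.2814, 0.04]] [0.46457313 0.25199392 0.04      ] [np.float64(0.0777), np.float64(0.0398), np.float64(0.0809), np.float64(0.0405)]
yaw -14.139664674822837
gauge [[0.4475, -0.2454, 0.06], [0.4577, -0.277, 0.06], [0.4091, -0.2963, 0.06], [0.3947, -0.2646, 0.06]] [ 0.42724408 -0.27083443  0.06      ] [np.float64(0.0561), np.float64(0.0332), np.float64(0.0522), np.float64(0.0348)]
yaw 20.78290862965852
```

The rest fit is consistent to 1–2 px: hinge at (0.647, 0.060, 0.045), yaw 171.9°, slope about 0.425 rad. The specimen measures 80 x 40 as expected. Next I'll compute the moves.

```bash
cat >> h.py <<'E'
from station import get_obs
def fr(q): return R.from_quat([q[1],q[2],q[3],q[0]]).as_matrix()
def go(P,M,o=None):
    o=o or get_obs();A=fr(o["tool_rot"])
    return (A.T@(np.array(P)-o["eef_pos"])).round(4).tolist()+np.degrees(R.from_matrix(A.T@M).as_rotvec()).round(2).tolist()
def tool(yaw,th=0):  # tool x along -(yaw dir), pitched by th: tool z = -(normal of a plane rising toward -yawdir)
    c,s=np.cos(yaw),np.sin(yaw)
    u=np.array([-c,-s,0]) # toward robot = rest x
    z=np.array([0,0,1.]);x=np.cos(th)*u+np.sin(th)*z;n=-np.sin(th)*u+np.cos(th)*z
    return np.c_[x,np.cross(-n,x),-n]
E
python3 - <<'E'
from h import *
M=tool(np.radians(-14.1));print(M.round(3).tolist());print(go([.4646,.252,.12],M))
E
```

```text
[[-0.97, 0.244, -0.0], [0.244, 0.97, -0.0], [0.0, -0.0, -1.0]]
[-0.3364, -0.2667, 0.1109, -0.09, 0.0, -7.89]
```

>>> {"name": "arm_command", "arguments": {
  "commands": [-0.336,-0.267,0.0,0,0,-7.9,1,-0.336,-0.267,0.05,0,0,-7.9,1,-0.336,-0.267,0.05,0,0,-7.9,1,-0.336,-0.267,0.05,0,0,-7.9,1,-0.336,-0.267,0.111,0,0,-7.9,1,-0.336,-0.267,0.111,0,0,-7.9,1,-0.336,-0.267,0.111,0,0,-7.9,1,-0.336,-0.267,0.111,0,0,-7.9,1],
  "force": 40
}}

```text
t: 0.9
eef_pos: [0.4429, 0.2894, 0.1373]
tool_rot: [0.0, 0.123, 0.992, 0.0]
contact_force: [1.0, 0.3, -0.5]
gripper_width: 0.998
grasp_force: 0.0
```

Run:
```python
from h import *
import cv2
from station import read_camera
print(go([.4646,.252,.009],tool(np.radians(-14.1))))
```

```text
[-0.0302, -0.031, 0.1283, 0.0, 0.0, 0.02]
```

>>> {"name": "arm_command", "arguments": {
  "commands": [-0.03,-0.031,0.0,0,0,0,1,-0.03,-0.031,0.03,0,0,0,1,-0.03,-0.031,0.07,0,0,0,1,-0.03,-0.031,0.1,0,0,0,1,-0.03,-0.031,0.12,0,0,0,1,-0.03,-0.031,0.128,0,0,0,1,-0.03,-0.031,0.128,0,0,0,1,-0.03,-0.031,0.128,0,0,0,1]
}}

```text
t: 1.7
eef_pos: [0.4644, 0.2542, 0.0107]
tool_rot: [0.0, 0.123, 0.992, 0.0]
contact_force: [-0.5, -0.3, -1.1]
gripper_width: 1.006
grasp_force: 0.0
```

>>> {"name": "arm_command", "arguments": {
  "commands": [0,0,0,0,0,0,0.3,0,0,0,0,0,0,0.3,0,0,0,0,0,0,0.3,0,0,0,0,0,0,0.3,0,0,0,0,0,0,0.3,0,0,0,0,0,0,0.3],
  "force": 40
}}

```text
t: 2.3
eef_pos: [0.4643, 0.2541, 0.0108]
tool_rot: [0.0, 0.123, 0.992, 0.0]
contact_force: [-2.0, -0.7, 6.4]
gripper_width: 0.461
grasp_force: 40.1
```

>>> {"name": "arm_command", "arguments": {
  "commands": [0,0,-0.03,0,0,0,0.3,0,0,-0.08,0,0,0,0.3,0,0,-0.13,0,0,0,0.3,0,0,-0.16,0,0,0,0.3,0,0,-0.16,0,0,0,0.3,0,0,-0.16,0,0,0,0.3],
  "force": 50
}}

```text
t: 2.9
eef_pos: [0.4636, 0.2538, 0.17]
tool_rot: [0.0, 0.123, 0.992, 0.0]
contact_force: [-1.1, 0.2, -4.0]
gripper_width: 0.457
grasp_force: 52.5
```

```bash
cat >> h.py <<'E'
H=np.array([.6466,.0596,.045]);YAW=3.0-np.pi;TH=.425
def bed(s,h,th=TH,y=0):
    M=tool(YAW,th);return H+s*M[:,0]-h*M[:,2]+y*M[:,1]*-1,M
E
python3 - <<'E'
from h import *
P,M=bed(.055,.09);print(P);print(go(P,M))
o=get_obs();print(o["q"].round(2),o["contact_force"],o["gripper_width"])
E
```

```text
[0.63373182 0.06143431 0.14967113]
[-0.2118, -0.1452, 0.0203, 1.3, 24.34, -5.88]
[-0.71  0.31  0.11  1.97 -0.04  0.86  0.75] [-1.10725415  0.15627747 -3.95631566] 0.4566703871124192
```

>>> {"name": "arm_command", "arguments": {
  "commands": [-0.212,-0.145,0.0,1.3,24.3,-5.9,0.3,-0.212,-0.145,0.0,1.3,24.3,-5.9,0.3,-0.212,-0.145,0.0,1.3,24.3,-5.9,0.3,-0.212,-0.145,0.0,1.3,24.3,-5.9,0.3,-0.212,-0.145,0.02,1.3,24.3,-5.9,0.3,-0.212,-0.145,0.02,1.3,24.3,-5.9,0.3,-0.212,-0.145,0.02,1.3,24.3,-5.9,0.3,-0.212,-0.145,0.02,1.3,24.3,-5.9,0.3]
}}

```text
t: 3.7
eef_pos: [0.6328, 0.0629, 0.1481]
tool_rot: [-0.212, 0.069, 0.975, 0.015]
contact_force: [-0.5, 0.9, -2.5]
gripper_width: 0.46
grasp_force: 52.3
```

Run:
```python
from h import *
from station import read_camera
import cv2
P,M=bed(.055,.04);print(go(P,M));o=get_obs();print(o["q"].round(2),o["eef_pos"],o["contact_force"])
c=read_camera("side");t=read_camera("top");pickle.dump((c,t),open("cam1.pkl","wb"))
a=cv2.resize(c["img"][180:360,220:400],None,fx=3,fy=3,interpolation=2)[:,:400]
b=cv2.resize(t["img"][150:285,250:350],None,fx=4,fy=4,interpolation=2)
C=np.zeros((540,800,3),np.uint8);C[:,:400]=a;C[:540,400:]=b
cv2.imwrite("pics/p1.png",C[:,:,::-1])
```

```text
[-0.0006, -0.0013, 0.0481, -0.03, -0.19, 0.05]
[-0.23  0.74  0.15  1.39 -0.2   1.44  1.4 ] [0.63277849 0.06290522 0.14811387] [-0.47207966  0.94714308 -2.47500429]
```

View pics/p1.png

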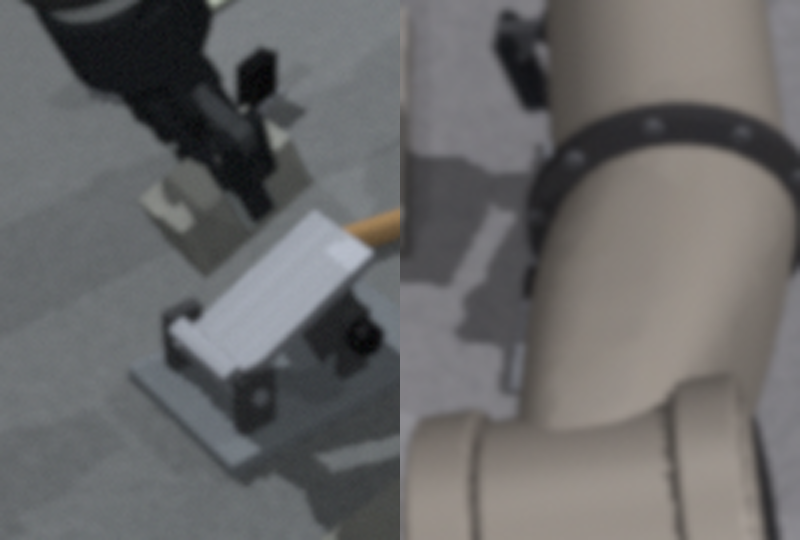

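The half prism is held (left half, around (225,210)) parallel to and above the bed. I'll lower it to about 10 mm clearance and then creep.

>>> {"name": "arm_command", "arguments": {
  "commands": [0,-0.001,0.03,0,0,0,0.3,0,-0.001,0.055,0,0,0,0.3,0,-0.001,0.067,0,0,0,0.3,0,-0.001,0.067,0,0,0,0.3]
}}

```text
t: 4.2
eef_pos: [0.6049, 0.0661, 0.0881]
tool_rot: [-0.212, 0.068, 0.975, 0.015]
contact_force: [0.1, -0.4, -2.8]
gripper_width: 0.465
grasp_force: 52.3
```

>>> {"name": "arm_command", "arguments": {
  "commands": [0,0,0.002,0,0,0,0.3,0,0,0.004,0,0,0,0.3,0,0,0.006,0,0,0,0.3,0,0,0.006,0,0,0,0.3]
}}

```text
t: 4.6
eef_pos: [0.6046, 0.0648, 0.0837]
tool_rot: [-0.21, 0.069, 0.975, 0.015]
contact_force: [0.1, 1.0, -3.0]
gripper_width: 0.457
grasp_force: 52.3
```

>>> {"name": "arm_command", "arguments": {
  "commands": [0,0,0.001,0,0,0,0.3,0,0,0.002,0,0,0,0.3,0,0,0.002,0,0,0,0.3]
}}

```text
t: 4.9
eef_pos: [0.6034, 0.065, 0.0815]
tool_rot: [-0.21, 0.069, 0.975, 0.015]
contact_force: [0.5, -0.5, -2.9]
gripper_width: 0.463
grasp_force: 52.3
```

Run:
```python
from h import *
o=get_obs();M=tool(YAW,TH);v=o["eef_pos"]-H;print((M.T@v).round(4),np.degrees(R.from_matrix(M.T@fr(o["tool_rot"])).as_rotvec()))
```

```text
[ 0.0547 -0.0008 -0.0153] [ 0.03443158 -0.01328691 -0.00361287]
```

>>> {"name": "arm_command", "arguments": {
  "commands": [0,0,0.001,0,0,0,0.3,0,0,0.002,0,0,0,0.3,0,0,0.002,0,0,0,0.3]
}}

```text
t: 5.2
eef_pos: [0.6025, 0.0651, 0.0796]
tool_rot: [-0.21, 0.069, 0.975, 0.015]
contact_force: [-0.6, -0.0, -2.4]
gripper_width: 0.459
grasp_force: 52.3
```

>>> {"name": "arm_command", "arguments": {
  "commands": [0,0,0.001,0,0,0,0.3,0,0,0.002,0,0,0,0.3,0,0,0.002,0,0,0,0.3]
}}

```text
t: 5.5
eef_pos: [0.6026, 0.0651, 0.0791]
tool_rot: [-0.21, 0.069, 0.975, 0.015]
contact_force: [1.1, -0.1, 5.0]
gripper_width: 0.461
grasp_force: 53.3
```

>>> {"name": "arm_command", "arguments": {
  "commands": [0,0,0.001,0,0,0,0.3,0,0,0.001,0,0,0,0.3]
}}

```text
t: 5.7
eef_pos: [0.6026, 0.0652, 0.0789]
tool_rot: [-0.209, 0.069, 0.975, 0.015]
contact_force: [1.2, -0.7, 7.8]
gripper_width: 0.463
grasp_force: 53.8
```

>>> {"name": "arm_command", "arguments": {
  "commands": [0,0,0.001,0,0,0,0.3,0,0,0.001,0,0,0,0.3]
}}

```text
t: 5.9
eef_pos: [0.6028, 0.0653, 0.0784]
tool_rot: [-0.208, 0.069, 0.975, 0.015]
contact_force: [2.9, -0.3, 11.1]
gripper_width: 0.461
grasp_force: 52.2
```

Contact felt at the expected height. Next I'll ease off slightly and slide down to the stop.

>>> {"name": "arm_command", "arguments": {
  "commands": [0,0,-0.0015,0,0,0,0.3,-0.003,0,-0.0015,0,0,0,0.3,-0.006,0,-0.0015,0,0,0,0.3,-0.009,0,-0.0015,0,0,0,0.3,-0.009,0,-0.0015,0,0,0,0.3]
}}

```text
t: 6.4
eef_pos: [0.6101, 0.0643, 0.0749]
tool_rot: [-0.21, 0.069, 0.975, 0.015]
contact_force: [-0.8, -0.1, 8.8]
gripper_width: 0.461
grasp_force: 51.8
```

>>> {"name": "arm_command", "arguments": {
  "commands": [-0.001,0,0,0,0,0,0.3,-0.002,0,0,0,0,0,0.3,-0.003,0,0,0,0,0,0.3,-0.003,0,0,0,0,0,0.3]
}}

```text
t: 6.8
eef_pos: [0.6125, 0.064, 0.0738]
tool_rot: [-0.21, 0.069, 0.975, 0.015]
contact_force: [-0.8, -0.4, 9.3]
gripper_width: 0.46
grasp_force: 51.9
```

>>> {"name": "arm_command", "arguments": {
  "commands": [-0.001,0,0,0,0,0,0.3,-0.002,0,0,0,0,0,0.3,-0.002,0,0,0,0,0,0.3]
}}

```text
t: 7.1
eef_pos: [0.614, 0.0638, 0.073]
tool_rot: [-0.211, 0.069, 0.975, 0.015]
contact_force: [-0.7, -0.5, 10.4]
gripper_width: 0.461
grasp_force: 51.7
```

Run:
```python
from h import *
o=get_obs();M=tool(YAW,TH);v=o["eef_pos"]-H;print((M.T@v).round(4),np.degrees(R.from_matrix(M.T@fr(o["tool_rot"])).as_rotvec()),M.T@o["contact_force"],o["torque"])
```

```text
[ 0.0415 -0.0004 -0.012 ] [ 0.00301298  0.05113199 -0.03301343] [ 4.89686305 -0.61589213 -9.2537549 ] [0.08486722 0.82708903 0.07993026]
```

>>> {"name": "arm_command", "arguments": {
  "commands": [-0.001,0,0,0,0,0,0.3,-0.002,0,0,0,0,0,0.3,-0.002,0,0,0,0,0,0.3]
}}

```text
t: 7.4
eef_pos: [0.614, 0.0638, 0.073]
tool_rot: [-0.213, 0.069, 0.975, 0.015]
contact_force: [-8.7, 0.4, 16.4]
gripper_width: 0.461
grasp_force: 52.2
```

>>> {"name": "arm_command", "arguments": {
  "commands": [-0.001,0,0,0,0,0,0.3,-0.002,0,0,0,0,0,0.3,-0.002,0,0,0,0,0,0.3]
}}

```text
t: 7.7
eef_pos: [0.6142, 0.0637, 0.0731]
tool_rot: [-0.215, 0.068, 0.974, 0.015]
contact_force: [-13.6, 0.1, 23.5]
gripper_width: 0.459
grasp_force: 52.7
```

Run:
```python
from h import *
o=get_obs();M=tool(YAW,TH);v=o["eef_pos"]-H;print((M.T@v).round(4),np.degrees(R.from_matrix(M.T@fr(o["tool_rot"])).as_rotvec()),M.T@o["contact_force"],o["torque"])
```

```text
[ 0.0413 -0.0005 -0.0121] [ 0.03520761  0.53809361 -0.07376054] [ 21.94668069  -1.76772437 -15.86103903] [0.35625139 3.84280627 0.2952098 ]
```

It's against the stop (22 N upslope). I'll ease off, release and retreat.

>>> {"name": "arm_command", "arguments": {
  "commands": [0.003,0,-0.0005,0,0,0,0.3,0.003,0,-0.0005,0,0,0,0.3,0.003,0,-0.0005,0,0,0,0.75,0.003,0,-0.0005,0,0,0,0.75,0.003,0,-0.0005,0,0,0,0.75,0.003,0,-0.0005,0,0,0,0.75]
}}

```text
t: 8.3
eef_pos: [0.6154, 0.0632, 0.0714]
tool_rot: [-0.21, 0.069, 0.975, 0.015]
contact_force: [0.5, 0.3, 0.4]
gripper_width: 0.751
grasp_force: 0.0
```

>>> {"name": "arm_command", "arguments": {
  "commands": [0,0,-0.01,0,0,0,0.75,0,0,-0.03,0,0,0,0.8,0,0,-0.07,0,0,0,1,0,0,-0.11,0,0,0,1,0,0,-0.13,0,0,0,1,0,0,-0.13,0,0,0,1,0,0,-0.13,0,0,0,1]
}}

```text
t: 9.0
eef_pos: [0.6684, 0.0558, 0.1902]
tool_rot: [-0.21, 0.069, 0.975, 0.015]
contact_force: [-0.4, 0.1, -1.2]
gripper_width: 1.002
grasp_force: 0.0
```

Run:
```python
from h import *
o=get_obs();print(o["eef_pos"])
# approach over gauge
M=tool(np.radians(20.8-0));print(go([.427,-.271,.25],M))
print(go([.427,-.271,.25],tool(np.radians(-159.2))), o["q"].round(2))
```

```text
[0.66838598 0.05576625 0.19018955]
[0.2004, -0.3575, 0.025, 6.11, -23.8, -28.47]
[0.2004, -0.3575, 0.025, -31.91, -8.2, 148.14] [-0.21  0.76  0.16  1.25 -0.2   1.56  1.4 ]
```

>>> {"name": "arm_command", "arguments": {
  "commands": [0.2,-0.357,0.025,6.1,-23.8,-28.5,1,0.2,-0.357,0.025,6.1,-23.8,-28.5,1,0.2,-0.357,0.025,6.1,-23.8,-28.5,1,0.2,-0.357,0.025,6.1,-23.8,-28.5,1,0.2,-0.357,0.025,6.1,-23.8,-28.5,1,0.2,-0.357,0.025,6.1,-23.8,-28.5,1,0.2,-0.357,0.025,6.1,-23.8,-28.5,1,0.2,-0.357,0.025,6.1,-23.8,-28.5,1]
}}

```text
t: 9.8
eef_pos: [0.4306, -0.2631, 0.2476]
tool_rot: [-0.001, -0.181, 0.983, 0.001]
contact_force: [1.2, -0.0, -0.1]
gripper_width: 1.002
grasp_force: 0.0
```

>>> {"name": "arm_command", "arguments": {
  "commands": [0,0,0,0,0,0,1,0,0,0,0,0,0,1]
}}

```text
t: 10.0
eef_pos: [0.4318, -0.2628, 0.2476]
tool_rot: [-0.001, -0.179, 0.984, 0.001]
contact_force: [0.6, 0.2, -0.1]
gripper_width: 0.997
grasp_force: 0.0
```

Run:
```python
from h import *
from station import read_camera
o=get_obs();print(o["eef_pos"],o["q"].round(2),go([.427,-.271,.25],tool(np.radians(20.8))))
w,s,t=[read_camera(n) for n in("wrist","side","top")];pickle.dump((w,s,t),open("cam2.pkl","wb"))
C=np.zeros((560,800,3),np.uint8)
C[:300,:400]=cv2.resize(w["img"],(400,300))
k=lambda c,x,y,ww,h,f:cv2.resize(c["img"][y:y+h,x:x+ww],None,fx=f,fy=f,interpolation=2)
C[:300,400:]=k(s,260,230,100,75,4)
C[300:500,:400]=k(s,230,165,100,50,4)
C[300:556,400:656]=k(t,275,180,64,64,4)
C[300:444,656:]=k(t,420,260,36,36,4)
cv2.imwrite("pics/p2.png",C[:,:,::-1])
```

```text
[ 0.4317996  -0.26280241  0.24761559] [ 0.24  0.18  0.21  1.95 -0.04  1.02  2.4 ] [0.0074, -0.006, -0.0024, 0.1, -0.07, -0.12]
```

View pics/p2.png

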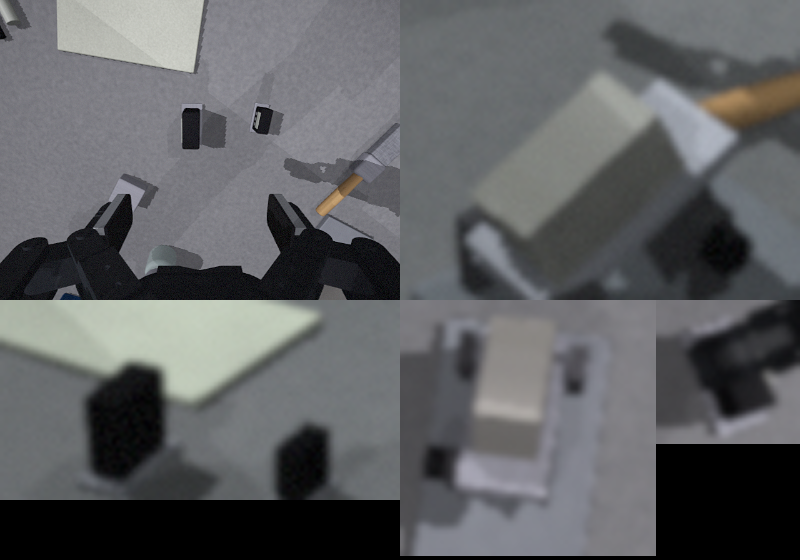

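The prism lies on the bed against the stop. In the wrist view the gauge is at about (382,256) full-res. I'll zoom in on it and on the prism.

Run:
```python
from h import *
w,s,t=pickle.load(open("cam2.pkl","rb"))
def crop(c,x,y,ww,h,k):
    c=cv2.convertScaleAbs(cv2.resize(c["img"][y:y+h,x:x+ww],None,fx=k,fy=k,interpolation=2),alpha=1.5)
    for i in range(0,ww,10):
        cv2.line(c,(i*k,0),(i*k,5),(255,255,0),1); cv2.putText(c,str(x+i),(i*k,14),0,.32,(255,255,0))
    for j in range(0,h,10):
        cv2.line(c,(0,j*k),(5,j*k),(255,255,0),1); cv2.putText(c,str(y+j),(6,j*k+4),0,.32,(255,255,0))
    return c
C=np.zeros((600,800,3),np.uint8)
C[:600,:350]=crop(w,350,195,70,120,5)
C[:300,350:790]=crop(s,262,240,88,60,5)
C[300:600,350:700]=crop(t,283,181,50,42,7)[:300]
cv2.imwrite("pics/p3.png",C[:,:,::-1])
```

```text
Traceback (most recent call last):
ValueError: could not broadcast input array from shape (294,350,3) into shape (300,350,3)
```

Run:
```python
from h import *
w,s,t=pickle.load(open("cam2.pkl","rb"))
def crop(c,x,y,ww,h,k):
    c=cv2.convertScaleAbs(cv2.resize(c["img"][y:y+h,x:x+ww],None,fx=k,fy=k,interpolation=2),alpha=1.5)
    for i in range(0,ww,10):
        cv2.line(c,(i*k,0),(i*k,5),(255,255,0),1); cv2.putText(c,str(x+i),(i*k,14),0,.32,(255,255,0))
    for j in range(0,h,10):
        cv2.line(c,(0,j*k),(5,j*k),(255,255,0),1); cv2.putText(c,str(y+j),(6,j*k+4),0,.32,(255,255,0))
    return c
C=np.zeros((600,800,3),np.uint8)
C[:600,:350]=crop(w,350,195,70,120,5)
C[:300,350:790]=crop(s,262,240,88,60,5)
C[300:594,350:700]=crop(t,283,181,50,42,7)
cv2.imwrite("pics/p3.png",C[:,:,::-1])
```

```text
(no output)
```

View pics/p3.png

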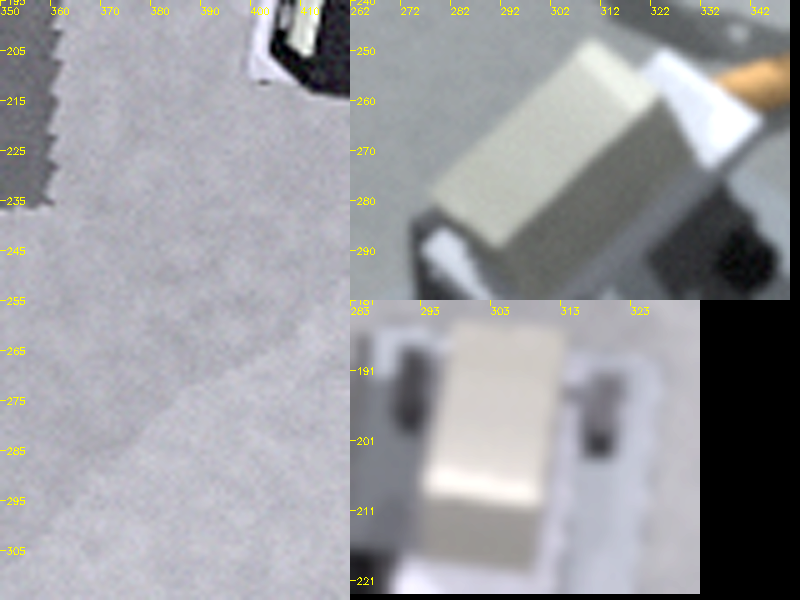

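Run:
```python
from h import *
from scipy.optimize import minimize
w,s,t=pickle.load(open("cam2.pkl","rb"));t0=pickle.load(open("cam0.pkl","rb"))["top"];s0=pickle.load(open("cam0.pkl","rb"))["side"]
# prism: top-face corners; order: (up-slope sign, tool-y sign)
loc=np.array([[1,1],[1,-1],[-1,-1],[-1,1]])*[.04,.02]
S=np.array([(310.4,247.6),(324,258.8),(291.6,289.6),(278,278)]) # right side is world +y? checked by residual
T=np.array([(310.1,210.3),(293.3,208.1),(298,184.1),(313.4,184.9)])
def f(p):
    M=tool(p[3],p[4]);ly=np.c_[loc[:,0],-loc[:,1]]  # tool y ~ +world y ; list order first = world -y
    X=p[:3]+ly@M[:,:2].T
    return np.r_[(proj(s,X)-S).ravel(),(proj(t,X)-T).ravel()]
P0,_=bed(.04,.04);r=least_squares(f,[*P0,YAW,TH]);M=tool(YAW,TH)
print("prism",r.x.round(4),"nominal",P0.round(4),"diff bed",(M.T@(r.x[:3]-P0)).round(4),"res",r.fun.round(1))
# gauge silhouette fit
def mask(c,x0,x1,y0,y1):
    g=c["img"].max(2)<60;m=np.zeros(g.shape,np.uint8);m[y0:y1,x0:x1]=g[y0:y1,x0:x1]
    n,l,st,_=cv2.connectedComponentsWithStats(m);i=1+st[1:,4].argmax();return (l==i).astype(np.uint8),st[i]
sets=[]
for n,c,b in(("wrist",w,(270,345,155,255)),("top0",t0,(425,455,262,298)),("side0",s0,(245,276,175,214))):
    m,st=mask(c,*b);print(n,st);sets.append((c,m))
B=np.array([[a*.028,b*.013,z] for a in(-1,1) for b in(-1,1) for z in(.006,.06)])
def iou(p,c,m):
    a=p[2];X=B@R.from_euler('z',a).as_matrix().T+[p[0],p[1],0]
    h=cv2.convexHull((proj(c,X)*16*4+ 16*1.5).astype(np.int32)) # 4x supersample
    k=np.zeros((480*4,640*4),np.uint8);cv2.fillConvexPoly(k,h,1,shift=4)
    mm=cv2.resize(m,None,fx=4,fy=4,interpolation=0);return (k&mm).sum()/(k|mm).sum()
for ss in (sets[:1],sets[1:],sets):
    r=minimize(lambda p:-np.mean([iou(p,*q) for q in ss]),[.427,-.271,np.radians(20.8)],method="Nelder-Mead",options=dict(initial_simplex=[[.42,-.27,.36],[.432,-.27,.36],[.427,-.26,.36],[.427,-.271,.25]],xatol=2e-4,fatol=1e-4))
    print("gauge",r.x.round(4),np.degrees(r.x[2]),[round(iou(r.x,*q),3) for q in sets])
```

```text
prism [ 0.6271  0.0616  0.0976 -0.1325  0.4376] nominal [0.6269 0.0624 0.0979] diff bed [-0.0005 -0.0007  0.0002] res [ 0.1 -0.2  0.9 -0.9 -0.4  0.6 -0.5  0.5 -0.1  0.2  0.2  0.4 -0.2 -0.8
  0.3  0.3]
wrist [ 291  173   29   66 1776]
top0 [429 266  20  23 279]
side0 [252 182  19  29 443]
gauge [ 0.4295 -0.2776  0.3375] 19.336440274392967 [np.float64(0.915), np.float64(0.764), np.float64(0.8)]
gauge [ 0.4318 -0.2756  0.4809] 27.55347723879706 [np.float64(0.796), np.float64(0.765), np.float64(0.86)]
gauge [ 0.4293 -0.2774  0.3665] 21.000177891239638 [np.float64(0.914), np.float64(0.773), np.float64(0.815)]
```

The prism pose matches nominal within 1 mm, with a slope of about 0.43. The gauge is at (0.4295, -0.2776), yaw about 20.5°.

Run:
```python
from h import *
print(go([.4295,-.2776,.018],tool(np.radians(20.5))))
```

```text
[0.0098, -0.0146, 0.2296, 0.11, -0.06, 0.5]
```

>>> {"name": "arm_command", "arguments": {
  "commands": [0.01,-0.015,0.03,0.1,0,0.5,1,0.01,-0.015,0.08,0.1,0,0.5,1,0.01,-0.015,0.12,0.1,0,0.5,1,0.01,-0.015,0.16,0.1,0,0.5,1,0.01,-0.015,0.2,0.1,0,0.5,1,0.01,-0.015,0.222,0.1,0,0.5,1,0.01,-0.015,0.23,0.1,0,0.5,1,0.01,-0.015,0.23,0.1,0,0.5,1]
}}

```text
t: 10.95
eef_pos: [0.4293, -0.2788, 0.0175]
tool_rot: [-0.001, -0.177, 0.984, 0.0]
contact_force: [-0.6, 0.9, 0.2]
gripper_width: 0.999
grasp_force: 0.0
```

>>> {"name": "arm_command", "arguments": {
  "commands": [0,0,0,0,0,0,0.6,0,0,0,0,0,0,0.5,0,0,0,0,0,0,0.4,0,0,0,0,0,0,0.2,0,0,0,0,0,0,0.15,0,0,0,0,0,0,0.15,0,0,0,0,0,0,0.15,0,0,0,0,0,0,0.15],
  "force": 40
}}

```text
t: 11.75
eef_pos: [0.4298, -0.2802, 0.0194]
tool_rot: [0.001, -0.176, 0.984, -0.001]
contact_force: [-1.0, 1.8, 8.0]
gripper_width: 0.303
grasp_force: 40.4
```

Run:
```python
from h import *
o=get_obs();print(o["eef_pos"],go([.4295,-.2776,.018],tool(np.radians(20.5))))
```

```text
[ 0.4298378  -0.28022941  0.01941621] [-0.0006, 0.0026, 0.0014, -0.12, 0.05, -0.17]
```

Gripped (26 mm). Next: lift and go over the prism.

>>> {"name": "arm_command", "arguments": {
  "commands": [0,0,-0.03,0,0,0,0.15,0,0,-0.08,0,0,0,0.15,0,0,-0.13,0,0,0,0.15,0,0,-0.17,0,0,0,0.15,0,0,-0.19,0,0,0,0.15,0,0,-0.19,0,0,0,0.15],
  "force": 60
}}

```text
t: 12.35
eef_pos: [0.4308, -0.2808, 0.2117]
tool_rot: [0.003, -0.176, 0.984, -0.002]
contact_force: [-0.3, 0.3, -3.0]
gripper_width: 0.299
grasp_force: 59.6
```

```bash
cat >> h.py <<'E'
C=np.array([.627,.062,.0977]);MG=tool(-.138,.43)
def rep():
    o=get_obs();v=MG.T@(o["eef_pos"]-C);print("xyz in prism(tool axes)",v.round(4),"rot",np.degrees(R.from_matrix(MG.T@fr(o["tool_rot"])).as_rotvec()).round(2),"F",(MG.T@o["contact_force"]).round(1),"T",o["torque"].round(2),o["grasp_force"],o["t"])
E
python3 - <<'E'
from h import *
print(get_obs()["contact_force"]);print(go(C-.085*MG[:,2],MG))
E
```

```text
[-0.30790791  0.28520358 -3.0181985 ]
[-0.3341, 0.2368, 0.037, -6.32, 24.48, 27.74]
```

>>> {"name": "arm_command", "arguments": {
  "commands": [-0.334,0.237,0.0,-6.3,24.5,27.7,0.15,-0.334,0.237,0.0,-6.3,24.5,27.7,0.15,-0.334,0.237,0.0,-6.3,24.5,27.7,0.15,-0.334,0.237,0.0,-6.3,24.5,27.7,0.15,-0.334,0.237,0.0,-6.3,24.5,27.7,0.15,-0.334,0.237,0.0,-6.3,24.5,27.7,0.15,-0.334,0.237,0.037,-6.3,24.5,27.7,0.15,-0.334,0.237,0.037,-6.3,24.5,27.7,0.15]
}}

```text
t: 13.15
eef_pos: [0.6491, 0.0434, 0.175]
tool_rot: [-0.217, 0.067, 0.974, 0.015]
contact_force: [1.5, -0.1, -2.0]
gripper_width: 0.295
grasp_force: 59.7
```

>>> {"name": "arm_command", "arguments": {
  "commands": [0,0,0,0,0,0,0.15,0,0,0,0,0,0,0.15]
}}

```text
t: 13.35
eef_pos: [0.6477, 0.0434, 0.1741]
tool_rot: [-0.218, 0.065, 0.974, 0.015]
contact_force: [-0.4, -2.0, -1.4]
gripper_width: 0.298
grasp_force: 59.7
```

Run:
```python
from h import *
rep();print(go(C-.035*MG[:,2],MG))
```

```text
xyz in prism(tool axes) [ 0.0109 -0.0156 -0.0791] rot [ 0.07  0.64 -0.21] F [-0.5 -2.   1.3] T [-0.16 -0.61  0.05] 59.73656237125397 13.35
[-0.0115, 0.0156, 0.0439, -0.07, -0.64, 0.21]
```

>>> {"name": "arm_command", "arguments": {
  "commands": [-0.011,0.016,0,0,-0.6,0.2,0.15,-0.011,0.016,0,0,-0.6,0.2,0.15,-0.011,0.016,0.02,0,-0.6,0.2,0.15,-0.011,0.016,0.04,0,-0.6,0.2,0.15,-0.011,0.016,0.044,0,-0.6,0.2,0.15,-0.011,0.016,0.044,0,-0.6,0.2,0.15]
}}

```text
t: 13.95
eef_pos: [0.6417, 0.0581, 0.1331]
tool_rot: [-0.212, 0.069, 0.975, 0.015]
contact_force: [-0.3, 0.1, -1.8]
gripper_width: 0.298
grasp_force: 59.7
```

Run:
```python
from h import *
from station import read_camera
rep();s=read_camera("side");
C=cv2.convertScaleAbs(cv2.resize(s["img"][190:320,240:390],None,fx=4,fy=4,interpolation=2),alpha=1.4)
cv2.imwrite("pics/p4.png",C[:,:,::-1])
```

```text
xyz in prism(tool axes) [ 0.001  -0.0019 -0.0384] rot [-0.03 -0.15  0.17] F [-0.5  0.   1.7] T [-0.1  -0.63  0.03] 59.743024706840515 13.95
```

View pics/p4.png

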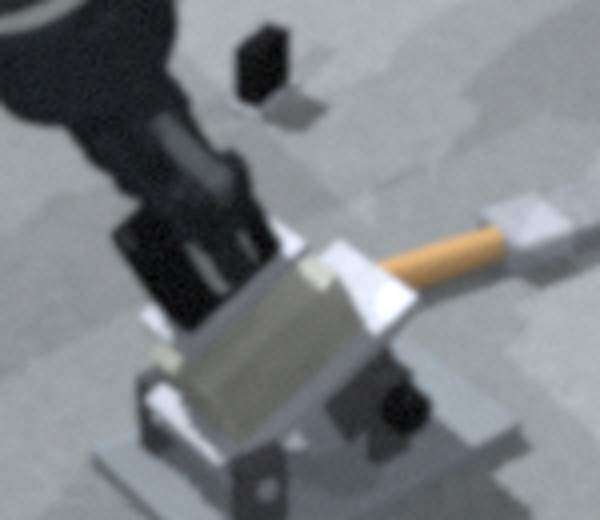

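The gauge hovers over the prism's middle with its sole parallel to it. Now the descent and the press.

>>> {"name": "arm_command", "arguments": {
  "commands": [-0.001,0.002,0.007,0,0,0,0.15,-0.001,0.002,0.013,0,0,0,0.15,-0.001,0.002,0.016,0,0,0,0.15,-0.001,0.002,0.016,0,0,0,0.15]
}}

```text
t: 14.4
eef_pos: [0.6365, 0.0616, 0.1177]
tool_rot: [-0.211, 0.068, 0.975, 0.015]
contact_force: [-0.5, -1.2, -1.4]
gripper_width: 0.3
grasp_force: 59.7
```

>>> {"name": "arm_command", "arguments": {
  "commands": [0,0,0.001,0,0,0,0.15,0,0,0.001,0,0,0,0.15]
}}

```text
t: 14.6
eef_pos: [0.6367, 0.0616, 0.1174]
tool_rot: [-0.211, 0.069, 0.975, 0.015]
contact_force: [-0.0, 0.3, -1.3]
gripper_width: 0.299
grasp_force: 59.7
```

Run:
```python
from h import *
rep()
```

```text
xyz in prism(tool axes) [-0.0006  0.0009 -0.0219] rot [-0.04 -0.24  0.12] F [-0.5  0.3  1.2] T [-0.1  -0.56 -0.  ] 59.74332332611084 14.6
```

>>> {"name": "arm_command", "arguments": {
  "commands": [0,0,0.001,0,0,0,0.15,0,0,0.002,0,0,0,0.15,0,0,0.002,0,0,0,0.15]
}}

```text
t: 14.9
eef_pos: [0.6366, 0.0616, 0.1167]
tool_rot: [-0.21, 0.069, 0.975, 0.015]
contact_force: [1.5, 0.3, 5.0]
gripper_width: 0.295
grasp_force: 60.7
```

>>> {"name": "arm_command", "arguments": {
  "commands": [0,0,0.001,0,0,0,0.15,0,0,0.001,0,0,0,0.15]
}}

```text
t: 15.1
eef_pos: [0.6366, 0.0616, 0.1166]
tool_rot: [-0.21, 0.069, 0.975, 0.015]
contact_force: [2.3, -0.6, 9.1]
gripper_width: 0.296
grasp_force: 61.4
```

>>> {"name": "arm_command", "arguments": {
  "commands": [0,0,0.001,0,0,0,0.15,0,0,0.001,0,0,0,0.15]
}}

```text
t: 15.3
eef_pos: [0.6366, 0.0616, 0.1165]
tool_rot: [-0.209, 0.069, 0.975, 0.015]
contact_force: [2.3, -0.5, 13.6]
gripper_width: 0.297
grasp_force: 61.9
```

Run:
```python
from h import *
rep()
```

```text
xyz in prism(tool axes) [-0.0009  0.0009 -0.0211] rot [-0.1  -0.43  0.12] F [  3.5  -0.2 -13.4] T [-0.08  0.72  0.03] 61.85031294822693 15.3
```

Pressed with about 14 N. I'll test for flushness with small pitch nudges, checking whether the sole resists or pivots.

>>> {"name": "arm_command", "arguments": {
  "commands": [0,0,0,0,0.4,0,0.15,0,0,0,0,0.8,0,0.15,0,0,0,0,0.8,0,0.15,0,0,0,0,0.8,0,0.15]
}}

```text
t: 15.7
eef_pos: [0.6367, 0.0616, 0.1162]
tool_rot: [-0.216, 0.068, 0.974, 0.016]
contact_force: [3.0, -0.7, 10.8]
gripper_width: 0.293
grasp_force: 61.6
```

Run:
```python
from h import *
rep()
```

```text
xyz in prism(tool axes) [-0.0011  0.001  -0.0208] rot [-0.09  0.36  0.11] F [  1.7  -0.3 -11.1] T [-0.13  0.4   0.06] 61.57170295715332 15.7
```

>>> {"name": "arm_command", "arguments": {
  "commands": [0,0,0,0,-0.8,0,0.15,0,0,0,0,-1.6,0,0.15,0,0,0,0,-1.6,0,0.15,0,0,0,0,-1.6,0,0.15]
}}

```text
t: 16.1
eef_pos: [0.6367, 0.0617, 0.117]
tool_rot: [-0.202, 0.069, 0.977, 0.015]
contact_force: [2.5, -1.5, 14.9]
gripper_width: 0.296
grasp_force: 61.6
```

Run:
```python
from h import *
rep()
```

```text
xyz in prism(tool axes) [-0.0007  0.001  -0.0215] rot [-0.11 -1.25  0.11] F [  3.8  -1.2 -14.6] T [-0.05  0.96  0.13] 61.62517547607422 16.1
```

It pivots on the upslope edge, since positive pitch lets it sink. I'll turn positive until the sole resists.

>>> {"name": "arm_command", "arguments": {
  "commands": [0,0,0,0,1,0,0.15,0,0,0,0,2,0,0.15,0,0,0,0,2.6,0,0.15,0,0,0,0,2.6,0,0.15,0,0,0,0,2.6,0,0.15]
}}

```text
t: 16.6
eef_pos: [0.637, 0.0616, 0.1162]
tool_rot: [-0.224, 0.068, 0.972, 0.016]
contact_force: [2.6, -0.6, 10.5]
gripper_width: 0.298
grasp_force: 61.5
```

```bash
python3 -c "
from h import *
rep()"
```

```text
xyz in prism(tool axes) [-0.0014  0.001  -0.0209] rot [-0.09  1.3   0.11] F [  1.9  -0.2 -10.7] T [-0.15 -0.19  0.05] 61.48003578186035 16.6
```

>>> {"name": "arm_command", "arguments": {
  "commands": [0,0,0,0,0.5,0,0.15,0,0,0,0,1,0,0.15,0,0,0,0,1,0,0.15,0,0,0,0,1,0,0.15]
}}

```text
t: 17.0
eef_pos: [0.6375, 0.0616, 0.1165]
tool_rot: [-0.232, 0.068, 0.97, 0.017]
contact_force: [3.9, -1.1, 12.9]
gripper_width: 0.297
grasp_force: 61.7
```

```bash
python3 -c "
from h import *
rep()"
```

```text
xyz in prism(tool axes) [-0.0017  0.001  -0.0214] rot [-0.11  2.23  0.11] F [  1.7  -0.6 -13.4] T [-0.16 -0.34  0.03] 61.72391653060913 17.0
```

>>> {"name": "arm_command", "arguments": {
  "commands": [0,0,0,0,0.5,0,0.15,0,0,0,0,1,0,0.15,0,0,0,0,1,0,0.15,0,0,0,0,1,0,0.15]
}}

```text
t: 17.4
eef_pos: [0.638, 0.0615, 0.1168]
tool_rot: [-0.24, 0.068, 0.968, 0.017]
contact_force: [4.6, -1.7, 13.1]
gripper_width: 0.293
grasp_force: 61.9
```

```bash
python3 -c "
from h import *
rep()"
```

```text
xyz in prism(tool axes) [-0.002  0.001 -0.022] rot [-0.12  3.16  0.11] F [  1.1  -1.1 -13.9] T [-0.19 -0.48  0.09] 61.92372679710388 17.4
```

The height minimum and torque flip sit at a pitch of about +0.85° (slope about 0.445), so I'll turn back to there.

>>> {"name": "arm_command", "arguments": {
  "commands": [0,0,0,0,-1,0,0.15,0,0,0,0,-2.3,0,0.15,0,0,0,0,-2.3,0,0.15,0,0,0,0,-2.3,0,0.15,0,0,0,0,-2.3,0,0.15]
}}

```text
t: 17.9
eef_pos: [0.6368, 0.0617, 0.1162]
tool_rot: [-0.221, 0.068, 0.973, 0.016]
contact_force: [2.0, -1.1, 11.1]
gripper_width: 0.299
grasp_force: 61.2
```

Run:
```python
from h import *
from station import read_camera
rep();s=read_camera("side");
C=cv2.convertScaleAbs(cv2.resize(s["img"][215:315,260:360],None,fx=6,fy=6,interpolation=2),alpha=1.4)
cv2.imwrite("pics/p5.png",C[:,:,::-1])
```

```text
xyz in prism(tool axes) [-0.0011  0.0011 -0.0208] rot [-0.1   1.02  0.1 ] F [  2.7  -0.8 -11. ] T [-0.13 -0.14  0.09] 61.160151958465576 17.9
```

View pics/p5.png

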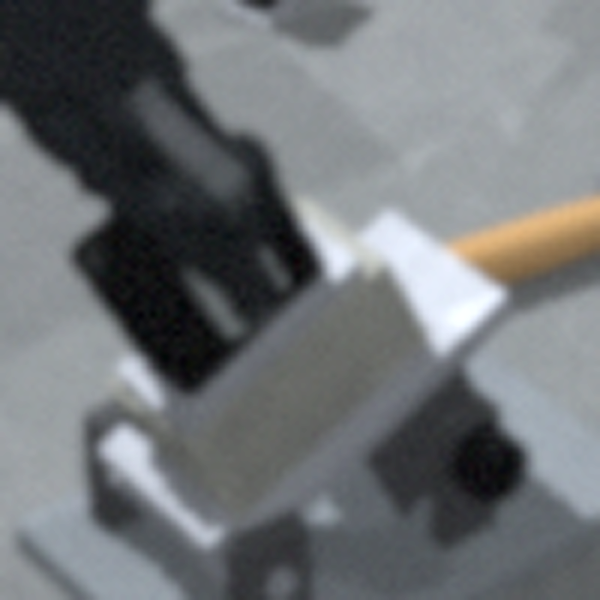

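The sole is flush on the prism's middle, with small equal margins at (375,258) and (140,400), at about 12 N and steady. I'll hand in.

>>> {"name": "arm_command", "arguments": {
  "commands": [0,0,0,0,0,0,0.15,0,0,0,0,0,0,0.15,0,0,0,0,0,0,0.15,0,0,0,0,0,0,0.15]
}}

```text
t: 18.35
eef_pos: [0.6368, 0.0617, 0.1162]
tool_rot: [-0.221, 0.068, 0.973, 0.016]
contact_force: [1.7, -1.0, 11.6]
gripper_width: 0.295
grasp_force: 61.2
```

```bash
python3 -c "
from h import *
from station import hand_in
rep();print(hand_in())"
```

```text
xyz in prism(tool axes) [-0.0012  0.0011 -0.0208] rot [-0.09  1.02  0.1 ] F [  3.2  -0.7 -11.2] T [-0.13 -0.08 -0.02] 61.16975784301758 18.35
the job is handed in; nothing more can be done
None
```

I handed the job in at 18.4 s, with no verdict returned: the half prism lies released on the bed against the stop, and the gauge is still gripped, flush on the middle of its top face and pressed with about 12 N; no move went near the bystanders, but I did not re-measure them.

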